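# Turn the sample board over onto the drying deck

### The arm

A 7-joint arm with a two-finger parallel gripper is mounted at the origin on the work surface. World frame = base frame: x ahead of the robot, y to its left, z up, the work surface at z = 0. Lengths are in mm, angles in rad, forces in N, time in s.
With the tool pointing down it reaches from about 400 to 875 mm from the base axis. Payload 4.4 kg.
Tool frame: the origin (TCP) lies at the centre of the arm's flange, where the gripper is bolted on; the fingertips stand 173 mm ahead of it and the grasp point (between the pads) lies 155 mm ahead of it; z points along the fingers, y is the direction in which the jaws open and shut (so a half turn about z gives the same grasp; the last joint's range is limited). The gripper opens to 85 mm and grips with 20 to 120 N. Pads are 22 mm wide; open, the fingers measure 114 mm over their backs; the gripper's body (76 mm by 85 mm) begins 54 mm behind the grasp point. The pads swing forward as they close: fully open they stand 13 mm farther back than shut.
Start: joints at [1.116, 0.628, 0.038, 1.517, -0.027, 0.996, -0.02], TCP at [246.422, -601.491, 404.713] pointing down, gripper open.
Joint ranges: [-3.06, 3.06], [-0.37, 2.12], [-1.25, 1.32], [0.18, 2.47], [-1.1, 4.24], [0.23, 1.98], [-2.94, 2.94]. Speed limits (rad/s): [2.57, 2.57, 3.14, 3.14, 3.14, 3.14, 3.14].

### API

Orientations are given as [roll, pitch, yaw] about the fixed x, y, z axes, in that order (R = Rz(yaw) Ry(pitch) Rx(roll)).
In Python, from cell import * gives the robot as it stands. The module is installed in compiled form; this text tells all that it offers.
- The arm moves only by the shell command python3 -m jog 'ROWS'. ROWS is JSON, one flat list of numbers, 5 for each row, row after row: the shift along the tool's x, y, z in mm, then the turn about the tool's z in degrees, then the finger opening in mm, from 0 to 85.4. A call has 1 to 20 rows; each row is the pose to reach, as a shift and turn from the pose commanded when the call began, along the tool's axes at that moment; what a row does not reach only later rows make up. A row lasts 1/12 s, in which the tool goes at most 41.7 mm and 7.16 degrees, less where a joint would pass 70% of its speed; a pose out of reach is approached as far as the arm can. A call with a gripper value outside its range is refused whole. The fingers move at their own pace and stop on an object; the grip force is fixed at half the most. Time passes only in rows, so rows that repeat a pose let the fingers close. It gives the time, the measured TCP pose, the force and the opening at its end, in the units of the state.
- read_state(): the state, without advancing time (a new reading comes with each control period).
- get_image(name): name is "scene" or "top" or "wrist"; returns (picture, depth): 420x560x3 uint8, blue, green, red; 420x560 float32, mm along the optical axis (not along the pixel's ray), 0 where there is no reading.
- camera_params(name): a dict with "K" (3x3 intrinsics, pixels), "T" (4x4, takes a point from camera to world coordinates). Camera axes: x right, y up, looking along -z (the intrinsics and any distortion apply to the point x, -y, -z); pixel columns grow to the right and rows downward; lengths in mm; the calibration is good to about 2 mm. The wrist camera is an equidistant fisheye: a pixel r from the principal point sees the ray r / f radians off the axis. A picture is of the moment at which its call begins: read the wrist's pose just before it. camera_params takes no time and is no camera call; for the wrist camera it gives the pose at the moment of the call.
- finish_job(): hands the job in, once; it reports no verdict.
The state is a dict: "clock": time; "qpos": joint angles; "qd": joint speeds; "tau": joint torques, N m; "eef_pos": TCP position; "tool_rot": TCP orientation; "force": force on the tool from outside, world axes, zero at the start; "torque": the same for the moment, N m; "width": finger opening in mm.
Only numpy, scipy, OpenCV 4.12 (cv2) and the standard library are available. Lean on these libraries where they do the work, as an engineer would, in place of code of your own. Each camera call takes 0.05 s, during which the arm holds its last target.

### The job

The little sample board lies blue side down in front of the raised drying deck. Push it up against the deck's front edge, tip it over that edge so that it lies flat on the deck with its blue side up, then slide it fully home against the padded rail at the back of the deck with a brief, gentle press and let go. Do not force the board at any time, and leave the other things on the bench where they are.

Things in the scene. Friction and masses are not known exactly. Their poses are not given: they have to be found in the camera images.
- board: loose varnished wooden board, 100 mm (its x) by 130 mm (y) by 12 mm thick (z), 0.08 to 0.17 kg. Origin at its very centre, z out of the bare wood face; the other face is painted blue. Starts on the bench, blue side down, x within 0.15 rad of the deck's x, its far edge 8 to 50 mm short of the deck's front strip. Too wide to grasp by its sides; friction on bench and deck 0.5 to 0.7
- board_near (a point): middle of the board's near edge face (x = -50 mm of the board's origin, half-way up its thickness; 6 mm above the bench at the start). Fingertips pressed on this edge, with the far edge stopped by the strip, grip it well enough (friction about 1, some 10 N of push) to swing it up; stood on its far edge the board just balances
- deck: fixed raised plywood deck, 16 mm high, 400 mm wide (y), its top from x = -90 to x = +100 mm of its origin. Origin at the bench surface, x pointing away from the robot (the way to push), y along its front edge, z up. Along its whole front edge runs an upright aluminium strip, see point deck_front
- rail: fixed white bar, 30 mm deep (x), 380 mm wide, 50 mm high, on the deck's top, its centre 80 mm behind the deck's origin. Origin at the centre of its underside, axes as the deck's. Its black rubber facing, 36 mm high and 360 mm wide, was set by hand: its front face is anywhere from x = -20 to x = -35 mm of this origin, parallel to y. That distance is not reported: feel for it. It does not give
- wax_tin: loose steel tin, 60 mm across, 50 mm high, standing on the deck's top near its left (+y) end; leave it. Origin at the centre of its underside
- jar_a: loose clear glass jar, 68 mm across, 70 mm high, on the bench to the right; leave it. Origin at the centre of its underside
- jar_b: loose amber glass jar, 68 mm across, 70 mm high, on the bench to the right; leave it. Origin at the centre of its underside
- jug: loose grey plastic jug with red cap, 75 by 130 mm, 240 mm high, on the bench to the left; leave it. Origin at the centre of its underside
- spare_boards: loose pile of dark boards, 130 by 205 mm, 54 mm high, on the bench to the left; leave it. Origin at the centre of its underside
- driver: loose screwdriver lying on the bench to the right; leave it
- cup: loose blue plastic cup, 76 mm across, 90 mm high, on the bench to the right; leave it. Origin at the centre of its underside
- deck_front (a point): middle of the deck's front top edge (x = -90 mm of the deck's origin, 16 mm up), axes as the deck's. The polished 14 mm high upright strip before it, against which the board is tipped (friction 0.3 to 0.45), was set by hand: its face stands anywhere from 3 to 19 mm in front of this point (towards -x), parallel to y. That distance is not reported: feel for it. It does not give
Mind the look-alikes: they are no part of the job. Of the things like the board, leave any that is orange, pink or yellow; of the rest the larger one is meant.

How it is judged (in metres and radians):
On the way, in this order (a step that is already met when the one before it is completed fails the run):
1. the board lies turned over, flat on the deck, blue side up (angle between board's own z axis and vertical above 3 rad and height (world z) of board above 0.017 m), for 0.2 s.
2. the turned board, wholly on the deck, is pressed against the rail's facing with at least 1 N (angle between board's own z axis and vertical above 3.05 rad and x of board in the frame of rail above -0.092 m and contact force between board and rail above 1 N), for 0.15 s.
At the end, for the whole second after the job is handed in: the board lies at rest and flat on the deck (within 0.09 rad), blue side up, wholly on it (its centre within 136 mm of the deck's middle sideways), where it was pressed against the rail's facing (its centre at most 88 mm in front of the rail's origin) and square to the rail within 0.06 rad (angle between board's own z axis and vertical above 3.05 rad and z of board in the frame of deck between 0.018 and 0.026 m and x of board in the frame of rail above -0.088 m and angle between the x axis of board and the x axis of rail, either way round below 0.06 rad and linear speed of board below 0.01 m/s and y of board in the frame of deck between -0.136 and 0.136 m); the robot touches nothing.
It fails at once if the board is pushed by the fingers with more than 25 N (contact force between the fingers and board above 25 N).
It fails at once if the board is jammed against the rail with more than 25 N (contact force between board and rail above 25 N).
It fails at once if the robot pushes on the deck or rail with more than 25 N (contact force between any of the fingers, the arm and deck above 25 N).
It fails at once if a bystander is shifted by more than 15 mm (distance of any of wax_tin, jar_a, jar_b, jug, spare_boards, driver, cup from where it was at the start of the episode above 0.015 m).
It also fails if it takes over 72 s, if anything falls off the work surface, if the arm or the gripper's body presses on something with over 40 N, if the wrist force passes 120 N, or if a joint passes its speed limit or range.

## Working session

There is one attempt and no reset: what is moved stays moved. The work goes in short steps, Python scripts to look and compute and a shell command to move; the robot and the scene stay as the last step left them, time stands still between calls to the robot, and variables do not carry over. Pictures are saved under pics/ and viewed, and the job is handed in when it is done.

```bash
ls; mkdir -p pics
python3 - <<'E'
from cell import *
import cv2
print(read_state())
for n in("scene","top","wrist"):
    im,d=get_image(n); cv2.imwrite(f"pics/{n}0.png",im); 
    import numpy as np
    np.save(f"pics/{n}0_d.npy",d); np.save(f"pics/{n}0.npy",im)
    p=camera_params(n); print(n,p);
E
```

```text
pics
{'clock': 0.0, 'qpos': array([ 1.11618458,  0.62933361,  0.03844071,  1.51833455, -0.02700802,
        0.9962836 , -0.02002554]), 'qd': array([ 0.00063994, -0.00221676,  0.00034393, -0.00034602, -0.00119195,
        0.00142589,  0.0012267 ]), 'tau': array([-1.06757245e-03, -5.63406086e+01,  1.22678373e+00, -1.93443471e+01,
        1.12503703e-02,  1.04643137e-02, -1.44940930e-05]), 'eef_pos': array([ 246.33446837, -601.21047334,  403.80756442]), 'tool_rot': array([-3.13975148e+00,  1.54675929e-05,  3.88783629e-01]), 'force': array([-0.18090104, -0.03751715, -0.0232156 ]), 'torque': array([0.02097595, 0.02407388, 0.01206286]), 'width': 85.56640079264095}
scene {'K': array([[541.09821052,   0.        , 285.93323845],
       [  0.        , 541.09821052, 198.85168319],
       [  0.        ,   0.        ,   1.        ]]), 'T': array([[-7.50640099e-01, -3.72301578e-01,  5.45830539e-01,
         1.22712681e+03],
       [ 6.60688182e-01, -4.16047291e-01,  6.24816595e-01,
         7.57671052e+02],
       [-5.52888696e-03,  8.29636177e-01,  5.58277032e-01,
         7.75781185e+02],
      
[... 406 characters left out ...]
17502916e+01],
       [ 9.87781560e-03,  1.86488702e-01,  9.82407447e-01,
         1.13736285e+03],
       [ 0.00000000e+00,  0.00000000e+00,  0.00000000e+00,
         1.00000000e+00]])}
wrist {'K': array([[325.1922621 ,   0.        , 279.22109619],
       [  0.        , 325.1922621 , 207.59796468],
       [  0.        ,   0.        ,   1.        ]]), 'T': array([[ 3.79199510e-01,  8.80935283e-01,  2.83126753e-01,
         3.18953411e+02],
       [-9.25313879e-01,  3.61474685e-01,  1.14587425e-01,
        -5.73127150e+02],
       [-1.39904836e-03, -3.05432609e-01,  9.52212667e-01,
         3.73391015e+02],
       [ 0.00000000e+00,  0.00000000e+00,  0.00000000e+00,
         1.00000000e+00]])}
```

View pics/top0.png

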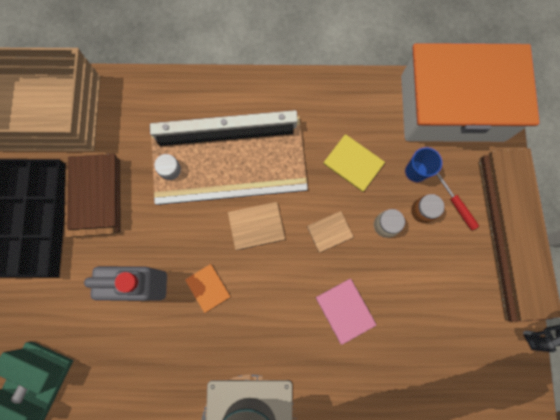

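View pics/scene0.png

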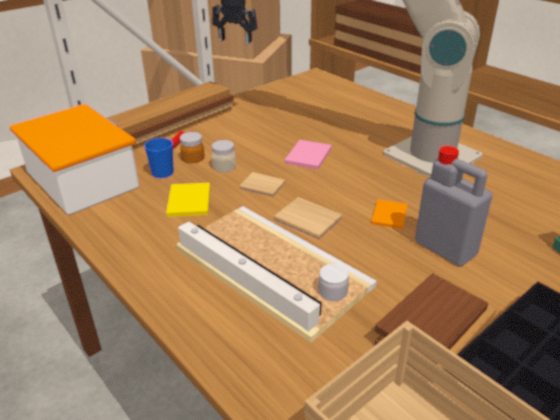

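View pics/wrist0.png

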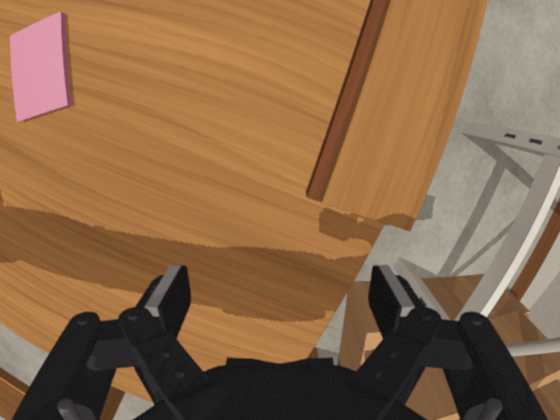

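The top view has five board-like things: bare wood at (256,225), smaller bare wood at (330,231), orange at (208,288), pink at (346,311) and yellow at (354,162). Of the two that aren't coloured, (256,225) is larger and lies in front of the deck. I'll confirm that in a crop.

Run:
```python
import cv2,numpy as np
im=np.load("pics/top0.npy"); cv2.imwrite("pics/crop0.png",cv2.resize(im[95:265,140:370],None,fx=3.4,fy=3.4,interpolation=cv2.INTER_CUBIC))
```

```text
(no output)
```

View pics/crop0.png

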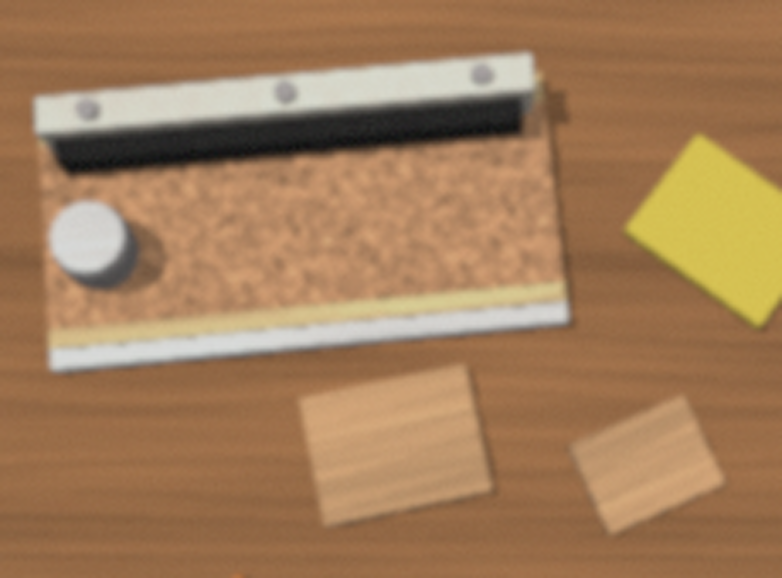

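The crop shows a large bare board with crop corners about (300,398), (466,366), (492,490), (324,524). It lies in front of the white/cream strip and is the one meant.

```bash
cat > h.py <<'E'
import numpy as np,cv2
def ray(p,u,v,z):
    K,T=p["K"],p["T"]; d=np.array([(u-K[0,2])/K[0,0],-(v-K[1,2])/K[1,1],-1.]); d=T[:3,:3]@d; o=T[:3,3]
    return o+d*(z-o[2])/d[2]
def proj(p,X):
    c=np.linalg.inv(p["T"])@np.append(X,1); K=p["K"]
    return np.array([K[0,2]+K[0,0]*c[0]/-c[2],K[1,2]-K[1,1]*c[1]/-c[2]])
E
python3 - <<'E'
from cell import camera_params
from h import *
im=np.load("pics/top0.npy"); p=camera_params("top"); d=np.load("pics/top0_d.npy")
hsv=cv2.cvtColor(im,cv2.COLOR_BGR2HSV)
for n,(u,v) in dict(board=(256,225),bench=(256,265),bench2=(310,180)).items(): print(n,hsv[v,u],im[v,u],d[v,u])
m=np.uint8((im.astype(int)[...,1]>118)&(hsv[...,1]>60))*255
roi=np.zeros_like(m); roi[198:255,222:292]=255; m&=roi
c=max(cv2.findContours(m,0,1)[0],key=cv2.contourArea); print(cv2.contourArea(c))
q=np.array([ray(p,u+0,v+0,12)[:2] for u,v in c[:,0]],np.float32)
print("board rect",cv2.minAreaRect(q)); print(cv2.boxPoints(cv2.minAreaRect(q)))
o=lambda a,b:(a/3.4+140-.35,b/3.4+95-.35)
for n,a,b,z in [("strip frontL",50,372,14),("strip frontR",569,325,14),("strip top/rearL",50,348,16),("rearR",566,300,16),("deck edgeL",48,333,16),("deckedgeR",563,285,16),("rail top backL",35,97,66),("railtopbackR",532,52,66),("railfrontL",37,136,66),("railfrontR",536,90,66),("rubberbotL",68,174,16),("rubberbotR",520,130,16),("rubtopL",55,136,52),("rubtopR",524,94,52),("tin",88,238,66)]:
    print(n,ray(p,*o(a,b),z).round(1))
E
```

```text
board [ 15 106 202] [118 159 202] 1137.0936
bench [ 14 138 152] [ 70 108 152] 1136.0149
bench2 [ 13 137 145] [ 67 101 145] 1180.902
1928.5
board rect ((486.8285217285156, -10.114761352539062), (105.59416961669922, 134.49436950683594), 11.583281517028809)
[[421.604    45.16162]
 [448.60944 -86.59361]
 [552.05304 -65.39114]
 [525.0476   66.36409]]
strip frontL [540.1 252.9  14. ]
strip frontR [ 579.2 -145.7   14. ]
strip top/rearL [558.5 253.4  16. ]
rearR [ 598.6 -143.4   16. ]
deck edgeL [570.3 255.6  16. ]
deckedgeR [ 610.6 -141.2   16. ]
rail top backL [742.  261.5  66. ]
railtopbackR [ 781.  -115.5   66. ]
railfrontL [710.9 258.2  66. ]
railfrontR [ 750.2 -118.4   66. ]
rubberbotL [698.7 247.1  16. ]
rubberbotR [ 737.4 -108.2   16. ]
rubtopL [716.3 248.7  52. ]
rubtopR [ 752.7 -109.9   52. ]
tin [631.1 215.8  66. ]
```

Measured so far:
- **Board:** centre about (487,-10), yaw 0.20.
- **Deck:** yaw about 0.102, origin about (666,63).
- **Strip:** face about x=560 near y=54.
- **Facing:** about 28 mm in front of the rail's centre.

First move goes in behind the near edge with the tool squared to the deck.

```bash
python3 -m jog '[381,-472,100,16.4,70, 381,-472,100,16.4,70, 381,-472,100,16.4,70, 381,-472,100,16.4,70, 381,-472,100,16.4,70, 381,-472,100,16.4,70, 381,-472,100,16.4,70, 381,-472,100,16.4,70, 381,-472,100,16.4,70, 381,-472,100,16.4,70, 381,-472,100,16.4,70, 381,-472,100,16.4,70, 381,-472,100,16.4,70, 381,-472,100,16.4,70, 381,-472,100,16.4,70, 381,-472,100,16.4,70, 381,-472,100,16.4,70, 381,-472,100,16.4,70]'
```

```text
clock: 1.65
eef_pos: [419.9, -20.8, 304.7]
tool_rot: [3.141, 0.001, 0.102]
force: [-0.2, -1.0, 0.1]
width: 69.8
```

```bash
python3 -m jog '[-12,0,40,0,70, -12,0,80,0,70, -12,0,110,0,70, -12,0,120,0,70, -12,0,120,0,70]'
python3 - <<'E'
from cell import *
import cv2
im,d=get_image("wrist"); cv2.imwrite("pics/w1.png",im)
im,d=get_image("scene"); cv2.imwrite("pics/s1.png",cv2.resize(im[120:320,160:420],None,fx=3,fy=3))
E
```

```text
clock: 2.07
eef_pos: [411.1, -20.3, 210.5]
tool_rot: [-3.121, 0.013, 0.097]
force: [-0.2, 0.7, 0.3]
width: 70.1
```

View pics/w1.png

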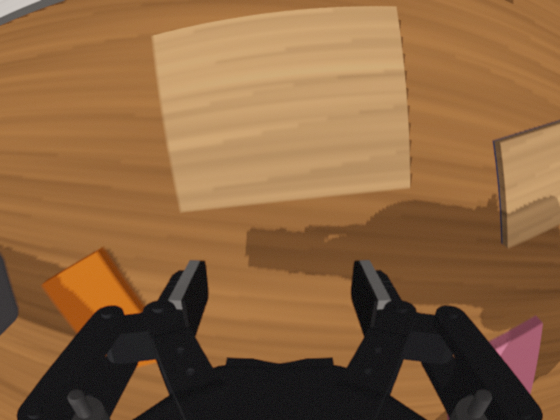

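View pics/s1.png

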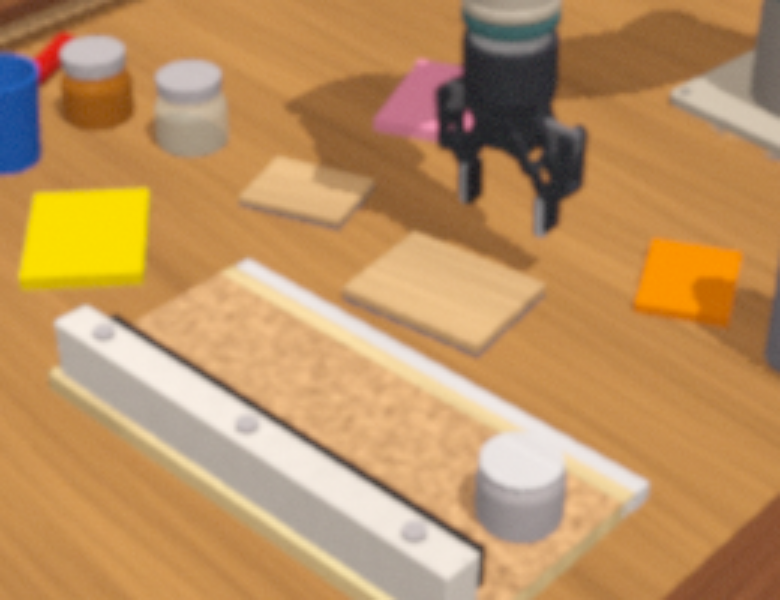

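The wrist view shows the board's near edge along rows 190–212, columns 180–410. The fingers sit behind it and roughly centred, at columns 200 and 360. The pose reads slightly tilted, so I'll check the joints.

```bash
python3 -c "
from cell import *
s=read_state();print(s['qpos'].round(3),s['qd'].round(3),s['eef_pos'].round(1),s['tool_rot'].round(3))"
```

```text
[-0.191  0.722  0.264  2.304 -0.906  0.243 -0.57 ] [ 0.013 -0.057 -0.03   0.011  0.23   0.015 -0.23 ] [411.5 -20.  209.1] [-3.122  0.016  0.097]
```

```bash
python3 -m jog '[14,0,0,-5.7,70, 14,0,0,-5.7,70, 14,0,0,-5.7,70, 14,0,0,-5.7,70]';python3 -c "
from cell import *
s=read_state();print(s['qpos'].round(3),s['qd'].round(3),s['eef_pos'].round(1),s['tool_rot'].round(3))"
```

```text
clock: 2.5
eef_pos: [425.0, -17.5, 210.9]
tool_rot: [-3.119, 0.011, 0.198]
force: [-0.7, 0.8, -0.6]
width: 69.9
[-0.204  0.724  0.277  2.27  -0.845  0.271 -0.538] [-0.008  0.002 -0.002  0.008 -0.013 -0.001  0.015] [425.  -17.5 210.9] [-3.119  0.011  0.198]
```

```bash
python3 -m jog '[0,0,-10,0,70, 0,0,-10,0,70]';python3 -c "
from cell import *
s=read_state();print(s['qpos'].round(3),s['eef_pos'].round(1),s['tool_rot'].round(3))"; python3 -m jog '[0,0,25,0,70,0,0,25,0,70]';python3 -c "
from cell import *
s=read_state();print(s['qpos'].round(3),s['eef_pos'].round(1),s['tool_rot'].round(3))"
```

```text
clock: 2.67
eef_pos: [425.2, -17.5, 221.4]
tool_rot: [-3.119, 0.01, 0.199]
force: [-0.3, -0.6, -0.1]
width: 70.2
[-0.23   0.705  0.315  2.267 -0.826  0.304 -0.553] [425.2 -17.5 221.4] [-3.119  0.01   0.199]
clock: 2.83
eef_pos: [423.9, -15.9, 193.8]
tool_rot: [-3.115, 0.016, 0.2]
force: [-0.2, 0.1, -1.2]
width: 69.7
[-0.181  0.759  0.239  2.274 -0.923  0.235 -0.463] [423.9 -15.9 193.8] [-3.115  0.016  0.2  ]
```

```bash
python3 -m jog '[0,0,8,0,70,0,0,16,0,70,0,0,20,0,70]';python3 -c "
from cell import *
s=read_state();print(s['qpos'].round(3),s['eef_pos'].round(1),s['tool_rot'].round(3))"
```

```text
clock: 3.08
eef_pos: [426.8, -16.7, 176.9]
tool_rot: [-3.119, 0.017, 0.202]
force: [-0.3, -0.6, 0.2]
width: 69.7
[-0.196  0.804  0.263  2.269 -1.097  0.233 -0.29 ] [426.8 -16.7 176.9] [-3.119  0.017  0.202]
```

```bash
cat >> h.py <<'E'
from scipy.spatial.transform import Rotation as Ro
YD=0.102; EX=np.array([np.cos(YD),np.sin(YD),0]); EY=np.array([-np.sin(YD),np.cos(YD),0])
def R(s): return Ro.from_euler('xyz',s['tool_rot']).as_matrix()
def tip(s,L,dx=0,dy=0): return s['eef_pos']+R(s)@np.array([dx,dy,L])
def dk(P): # deck coords, origin (666.4,63.3)
    d=np.asarray(P)-np.array([666.4,63.3,0]); return np.array([d@EX,d@EY,P[2]])
def sh(s,a,b,c): # shift in deck axes -> tool axes
    return R(s).T@(a*EX+b*EY+np.array([0,0,c]))
E
python3 -m jog '[0,0,0,0,20,0,0,0,0,20,0,0,0,0,20,0,0,0,0,20]'
python3 - <<'E'
from cell import *
from h import *
s=read_state(); print(s['width'],s['force'])
im,d=get_image("wrist"); cv2.imwrite("pics/w2.png",im)
im,d=get_image("scene"); cv2.imwrite("pics/s2.png",cv2.resize(im[120:320,240:420],None,fx=3,fy=3))
print(tip(s,172),dk(tip(s,172)))
E
```

```text
clock: 3.42
eef_pos: [427.6, -16.4, 177.6]
tool_rot: [-3.119, 0.014, 0.2]
force: [-0.0, -0.6, -0.4]
width: 21.9
21.86488897257323 [-0.00364032 -0.5922684  -0.36674758]
[424.35198686 -13.03186542   5.66389924] [-248.5623273   -51.28902215    5.66389924]
```

View pics/w2.png

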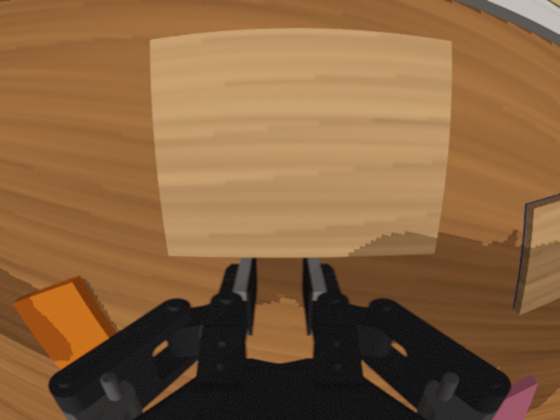

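View pics/s2.png

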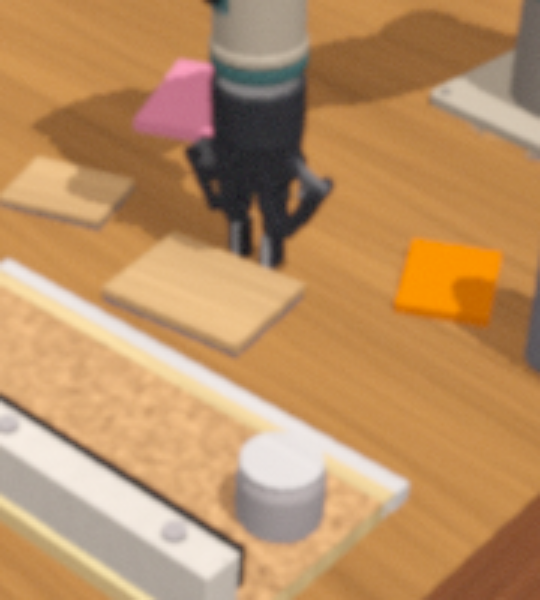

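The wrist view shows the fingers just short of the near edge (row 257, columns 165–437), a touch left of its middle. Now pushing toward the strip.

```bash
python3 - <<'E'
from cell import *
from h import *
s=read_state(); print(sh(s,10,0,0),sh(s,0,0,10))
E
python3 -m jog '[2,0,0,0,20,4,0.5,0,0,20,6,0.5,0,0.5,20,8,1,0,1,20,10,1,0,1.5,20,12,1,0,2,20,14,1,0,2.5,20,16,1,0,3,20,16,1,0,3,20]'
python3 - <<'E'
from cell import *
from h import *
s=read_state(); print(s['qpos'].round(3),dk(tip(s,172)),s['tool_rot'])
im,d=get_image("wrist"); cv2.imwrite("pics/w3.png",im)
E
```

```text
[ 9.95052188  0.9793384  -0.16736381] [-0.14559532 -0.22900395 -9.99631728]
clock: 4.27
eef_pos: [443.9, -14.0, 176.8]
tool_rot: [-3.12, 0.016, 0.148]
force: [0.4, -0.1, 0.1]
width: 20.1
[-0.246  0.82   0.332  2.227 -1.082  0.296 -0.369] [-232.12055514  -50.56739805    4.91025938] [-3.11965555  0.01589198  0.1484984 ]
```

View pics/w3.png

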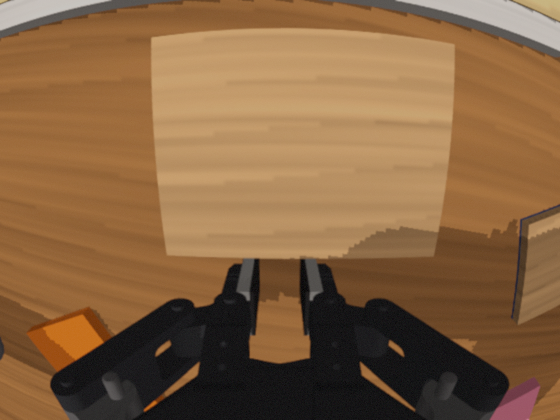

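The board moved and turned with the fingers; its near edge is still at row 257. On toward the strip.

```bash
python3 -m jog '[2,0,0,0.5,20,4,0,0,1,20,6,0,0,1.5,20,8,0,0,2,20,9,0,0,2.6,20]'; python3 -m jog '[1,0,0,0,20,2,0,0,0,20]'; python3 -m jog '[1,0,0,0,20,2,0,0,0,20]'; python3 -m jog '[1,0,0,0,20]';python3 -c "
from cell import *
from h import *
s=read_state();print(s['qpos'].round(3),dk(tip(s,172)),s['tool_rot'].round(3),s['force'])"
```

```text
clock: 4.73
eef_pos: [452.6, -12.7, 176.7]
tool_rot: [-3.12, 0.017, 0.103]
force: [-0.5, 1.0, -0.3]
width: 20.1
clock: 4.9
eef_pos: [454.3, -12.6, 176.7]
tool_rot: [-3.12, 0.018, 0.103]
force: [-0.6, 0.2, -0.1]
width: 19.6
clock: 5.07
eef_pos: [456.3, -12.4, 176.7]
tool_rot: [-3.12, 0.017, 0.103]
force: [-0.4, -0.7, 1.2]
width: 19.7
clock: 5.15
eef_pos: [457.3, -12.4, 176.6]
tool_rot: [-3.12, 0.018, 0.103]
force: [-0.8, -0.5, -0.4]
width: 19.9
[-0.28   0.835  0.382  2.193 -1.065  0.344 -0.439] [-218.74417484  -50.28771808    4.71380608] [-3.12   0.018  0.103] [-0.75508482 -0.46377616 -0.4231069 ]
```

```bash
for i in 1 2 3; do python3 -m jog '[0.7,0,0,0,20]' | grep -E 'eef|force'; done
```

```text
eef_pos: [458.0, -12.2, 176.6]
force: [-1.0, 0.1, 1.1]
eef_pos: [458.7, -12.2, 176.6]
force: [-0.5, 0.5, 0.5]
eef_pos: [459.4, -12.1, 176.6]
force: [-0.5, -0.9, 2.1]
```

Run:
```python
from cell import *
from h import *
im,d=get_image("top"); cv2.imwrite("pics/t4.png",cv2.resize(im[140:290,180:330],None,fx=4,fy=4,interpolation=cv2.INTER_CUBIC))
im,d=get_image("wrist"); cv2.imwrite("pics/w4.png",im)
```

```text
(no output)
```

View pics/w4.png

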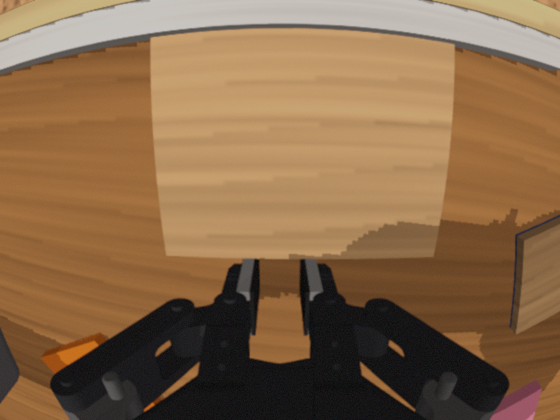

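View pics/t4.png

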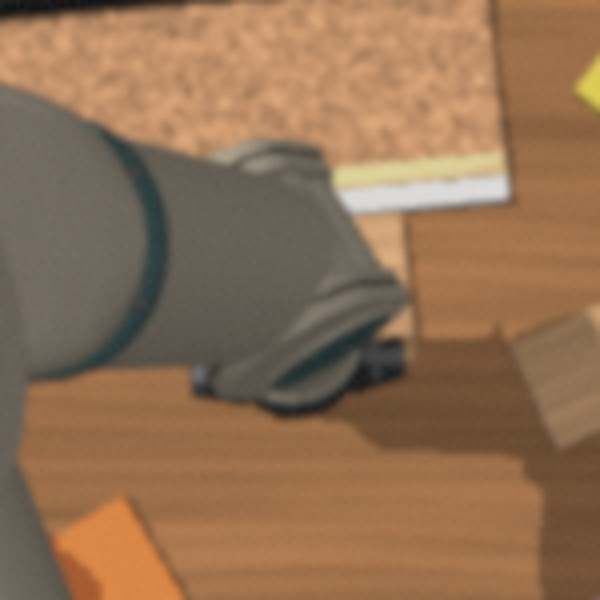

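Wrist view: the far edge is at the strip (row 35) and square to it. The fingers sit about 10 mm left of the board's middle, so I'll back off and recentre before feeling for the stop.

```bash
python3 -m jog '[-4,0,0,0,20,-4,5,0,0,20,-4,9,0,0,20,-2,9,0,0,20,-1,9,0,0,20]'; for i in 1 2 3; do python3 -m jog '[0.7,0,0,0,20]' | grep -E 'eef|force'; done;python3 -c "
from cell import *
from h import *
s=read_state();print(s['qpos'].round(3),dk(tip(s,172)),s['tool_rot'].round(3),s['force'])"
```

```text
clock: 5.92
eef_pos: [459.6, -21.7, 176.5]
tool_rot: [-3.12, 0.017, 0.102]
force: [0.1, -0.3, -0.2]
width: 20.1
eef_pos: [460.3, -21.2, 176.4]
force: [-0.4, 0.3, -0.4]
eef_pos: [460.8, -20.9, 176.4]
force: [-0.6, -0.0, -0.8]
eef_pos: [461.3, -20.8, 176.3]
force: [-0.6, 0.3, -0.4]
[-0.264  0.838  0.386  2.181 -1.047  0.352 -0.441] [-215.69909352  -59.02643969    4.38842989] [-3.12   0.018  0.104] [-0.55490701  0.29338421 -0.37504675]
```

```bash
for i in 1 2 3 4 5; do python3 -m jog '[0.7,0,0,0,20]' | grep -E 'eef|force'; done
```

```text
eef_pos: [462.0, -20.7, 176.3]
force: [-0.6, -0.6, 0.5]
eef_pos: [462.3, -20.6, 176.3]
force: [-3.3, -0.6, 2.0]
eef_pos: [462.5, -20.6, 176.3]
force: [-3.9, -0.4, 2.3]
eef_pos: [462.7, -20.6, 176.2]
force: [-6.1, -0.7, 4.5]
eef_pos: [462.9, -20.6, 176.2]
force: [-7.0, -2.1, 4.7]
```

The stop is felt: force rises from TCP x≈462.2, putting the strip about 14 mm in front of deck_front, and the arm gives about 3 N/mm. Now the tipping starts, with the force watched.

```bash
python3 - <<'E'
from cell import *
from h import *
s=read_state(); print(sh(s,10,0,0),sh(s,0,0,10))
E
python3 -m jog '[0.5,0,-1.5,0,20,0.4,0,-3,0,20,0.3,0,-4.5,0,20]'
```

```text
[ 9.99766221e+00  5.27381459e-03 -2.16154004e-01] [-0.21597939 -0.22626928 -9.99510656]
clock: 6.83
eef_pos: [463.1, -20.6, 180.3]
tool_rot: [-3.119, 0.022, 0.103]
force: [-5.7, -0.3, -0.6]
width: 20.3
```

```bash
python3 -m jog '[0,0,-1,0,20,0,0,-2,0,20,0,0,-3.5,0,20]';  python3 - <<'E'
from cell import *
from h import *
im,d=get_image("scene"); cv2.imwrite("pics/s5.png",cv2.resize(im[140:300,230:420],None,fx=4,fy=4))
im,d=get_image("wrist"); cv2.imwrite("pics/w5.png",im)
E
```

```text
clock: 7.08
eef_pos: [463.1, -20.6, 183.7]
tool_rot: [-3.119, 0.023, 0.103]
force: [-6.6, -0.7, 0.1]
width: 19.8
```

View pics/s5.png

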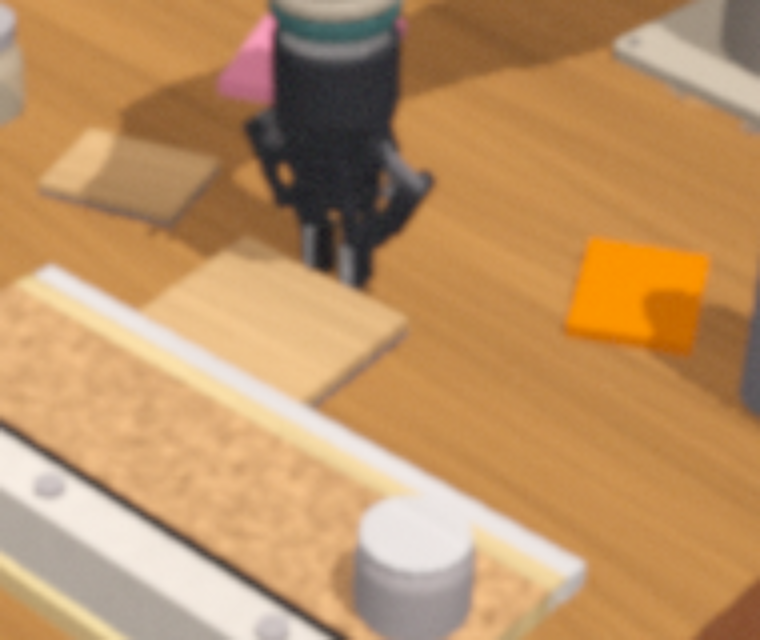

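View pics/w5.png

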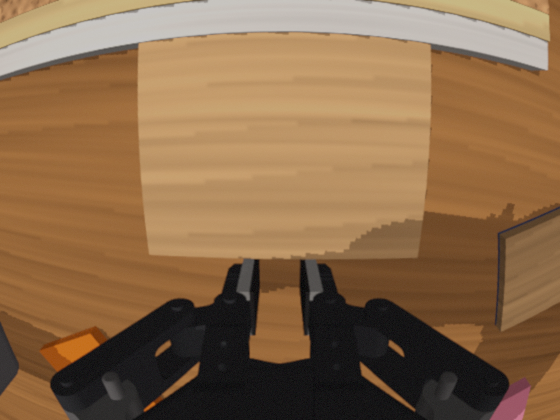

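The near edge keeps its place under the fingers (row 257) while the far edge looks smaller, so the board is swinging up. On along the arc.

```bash
python3 -m jog '[0.3,0,-2.4,0,20,0.4,-0.1,-4.8,0,20,0.5,-0.2,-7.2,0,20,0.6,-0.2,-9.6,0,20]'; python3 -m jog '[0.2,0,-2,0,20,0.4,-0.1,-4,0,20,0.6,-0.2,-6,0,20,0.9,-0.2,-8,0,20]'
```

```text
clock: 7.52
eef_pos: [463.8, -20.6, 193.4]
tool_rot: [-3.119, 0.023, 0.103]
force: [-6.4, 0.0, -0.8]
width: 20.0
clock: 7.85
eef_pos: [465.0, -20.4, 201.5]
tool_rot: [-3.119, 0.022, 0.103]
force: [-6.7, -1.0, 0.7]
width: 19.7
```

```bash
python3 -m jog '[0.4,0,-2,0,20,0.8,-0.1,-4,0,20,1.3,-0.2,-6,0,20,1.9,-0.2,-8,0,20]'; python3 -m jog '[0.5,0,-2,0,20,1.1,-0.1,-4,0,20,1.8,-0.2,-6,0,20,2.5,-0.2,-7.9,0,20]'; python3 -c "
from cell import *
from h import *
s=read_state();print(s['qpos'].round(3),s['tool_rot'].round(3),s['force']@EX)"
```

```text
clock: 8.18
eef_pos: [466.9, -20.2, 209.5]
tool_rot: [-3.119, 0.023, 0.103]
force: [-6.9, -1.3, 1.0]
width: 19.9
clock: 8.52
eef_pos: [469.8, -19.9, 217.4]
tool_rot: [-3.119, 0.022, 0.103]
force: [-5.9, -0.2, 1.6]
width: 20.1
[-0.353  0.785  0.525  2.151 -0.929  0.484 -0.553] [-3.119  0.022  0.103] -5.903703417313467
```

```bash
python3 -m jog '[0.9,0,-1.8,0,20,1.7,-0.1,-3.6,0,20,2.6,-0.1,-5.4,0,20,3.4,-0.2,-7.2,0,20]'; python3 -m jog '[0.9,0,-1.8,0,20,1.9,-0.1,-3.6,0,20,3,-0.1,-5.3,0,20,4,-0.2,-7,0,20]'
python3 - <<'E'
from cell import *
from h import *
im,d=get_image("scene"); cv2.imwrite("pics/s6.png",cv2.resize(im[140:300,230:420],None,fx=4,fy=4))
E
```

```text
clock: 8.85
eef_pos: [473.1, -19.6, 224.5]
tool_rot: [-3.119, 0.023, 0.103]
force: [-6.3, -1.8, 3.1]
width: 20.0
clock: 9.18
eef_pos: [477.2, -19.1, 231.5]
tool_rot: [-3.119, 0.023, 0.103]
force: [-6.8, -0.5, 3.5]
width: 20.2
```

View pics/s6.png

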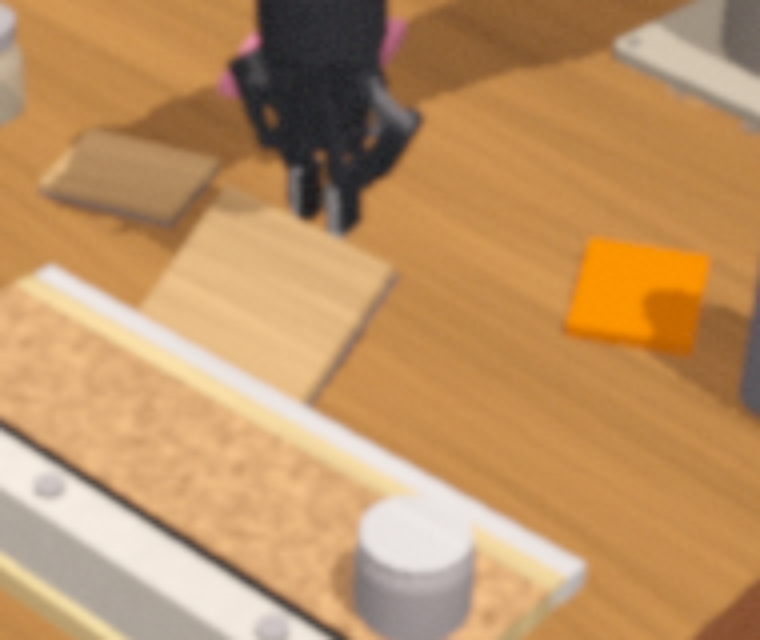

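The picture shows the board tilted about 35°, its far edge on the strip and the fingers on the middle of its near edge. On.

```bash
python3 -m jog '[1.2,0,-1.7,0,20,2.4,-0.1,-3.4,0,20,3.5,-0.1,-5,0,20,4.7,-0.1,-6.5,0,20]'; python3 -m jog '[1.2,0,-1.5,0,20,2.5,-0.1,-3,0,20,3.8,-0.1,-4.5,0,20,5.2,-0.1,-5.9,0,20]'
```

```text
clock: 9.57
eef_pos: [481.8, -18.7, 238.0]
tool_rot: [-3.118, 0.023, 0.103]
force: [-7.4, -0.4, 4.5]
width: 20.0
clock: 9.9
eef_pos: [486.8, -18.3, 243.8]
tool_rot: [-3.118, 0.024, 0.103]
force: [-9.3, -1.8, 6.9]
width: 20.1
```

```bash
python3 -m jog '[1.2,0,-1.6,0,20,2.5,0,-3.1,0,20,3.8,-0.1,-4.6,0,20,5.2,-0.1,-6,0,20]'; python3 -m jog '[1.5,0,-1.3,0,20,3.1,0,-2.6,0,20,4.7,-0.1,-3.8,0,20,6.2,-0.1,-5,0,20]'
```

```text
clock: 10.23
eef_pos: [492.6, -17.7, 249.9]
tool_rot: [-3.118, 0.022, 0.103]
force: [-7.7, -0.9, 7.1]
width: 20.1
clock: 10.57
eef_pos: [498.8, -17.1, 254.9]
tool_rot: [-3.118, 0.022, 0.103]
force: [-7.3, -0.7, 9.3]
width: 20.2
```

```bash
python3 -m jog '[1.6,0,-1.4,0,20,3.2,0,-2.7,0,20,4.8,-0.1,-3.9,0,20,6.5,-0.1,-5,0,20]'; python3 -m jog '[1.7,0,-1,0,20,3.5,0,-1.9,0,20,5.3,-0.1,-2.8,0,20,7.1,-0.1,-3.6,0,20]'
```

```text
clock: 10.9
eef_pos: [506.0, -16.4, 260.1]
tool_rot: [-3.118, 0.021, 0.103]
force: [-7.1, -0.5, 9.0]
width: 19.8
clock: 11.23
eef_pos: [513.1, -15.7, 263.9]
tool_rot: [-3.118, 0.021, 0.103]
force: [-6.8, 0.2, 14.4]
width: 19.8
```

```bash
python3 -m jog '[1.8,0,-1.4,0,20,3.7,0,-2.4,0,20,5.6,-0.1,-3.3,0,20,7.5,-0.1,-4.1,0,20]'; python3 -m jog '[1.9,0,-0.7,0,20,3.9,0,-1.3,0,20,5.9,0,-1.8,0,20,7.9,-0.1,-2.3,0,20]';  python3 - <<'E'
from cell import *
from h import *
im,d=get_image("scene"); cv2.imwrite("pics/s7.png",cv2.resize(im[110:290,230:420],None,fx=3.3,fy=3.3))
s=read_state();print(s['qpos'].round(3))
E
```

```text
clock: 11.57
eef_pos: [521.8, -14.8, 267.9]
tool_rot: [-3.119, 0.018, 0.103]
force: [-3.3, 0.5, 7.7]
width: 20.2
clock: 11.9
eef_pos: [530.1, -14.0, 270.5]
tool_rot: [-3.119, 0.017, 0.103]
force: [-3.5, 0.6, 12.1]
width: 20.2
[-0.445  0.77   0.68   1.971 -0.777  0.705 -0.734]
```

View pics/s7.png

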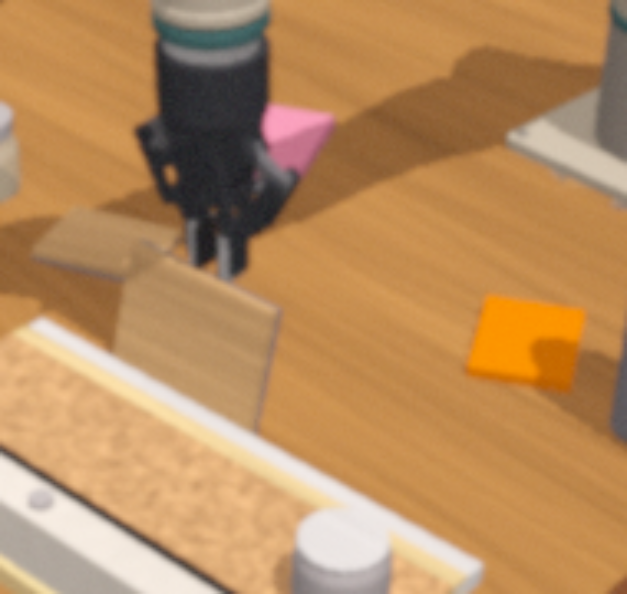

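The board stands at about 75°, still held by the middle of its edge. On past upright.

```bash
python3 -m jog '[2,0,-0.8,0,20,4,0,-1.4,0,20,6,0,-1.9,0,20,8.2,0,-2.3,0,20]'; python3 -m jog '[2.1,0,-0.3,0,20,4.2,0,-0.5,0,20,6.3,0,-0.7,0,20,8.4,0,-0.8,0,20]'
```

```text
clock: 12.28
eef_pos: [538.8, -13.0, 272.5]
tool_rot: [-3.12, 0.016, 0.103]
force: [-1.1, 1.5, 7.6]
width: 20.2
clock: 12.62
eef_pos: [547.6, -12.1, 273.3]
tool_rot: [-3.12, 0.014, 0.104]
force: [-0.9, 2.0, 8.0]
width: 19.8
```

```bash
python3 -m jog '[2,0,0,0,20,4,0,-0.1,0,20,6,0,-0.2,0,20,8,0,-0.3,0,20]'; python3 -m jog '[2,0,0,0,20,4,0,-0.1,0,20,6,0,-0.2,0,20,8,0,-0.3,0,20]'
python3 - <<'E'
from cell import *
from h import *
im,d=get_image("scene"); cv2.imwrite("pics/s8.png",cv2.resize(im[110:290,230:420],None,fx=3.3,fy=3.3))
im,d=get_image("wrist"); cv2.imwrite("pics/w8.png",im)
E
```

```text
clock: 12.95
eef_pos: [555.5, -11.3, 273.6]
tool_rot: [-3.12, 0.015, 0.104]
force: [-1.2, 0.6, 10.5]
width: 20.2
clock: 13.28
eef_pos: [563.8, -10.5, 274.0]
tool_rot: [-3.12, 0.013, 0.104]
force: [0.0, 0.7, 9.3]
width: 20.4
```

View pics/s8.png

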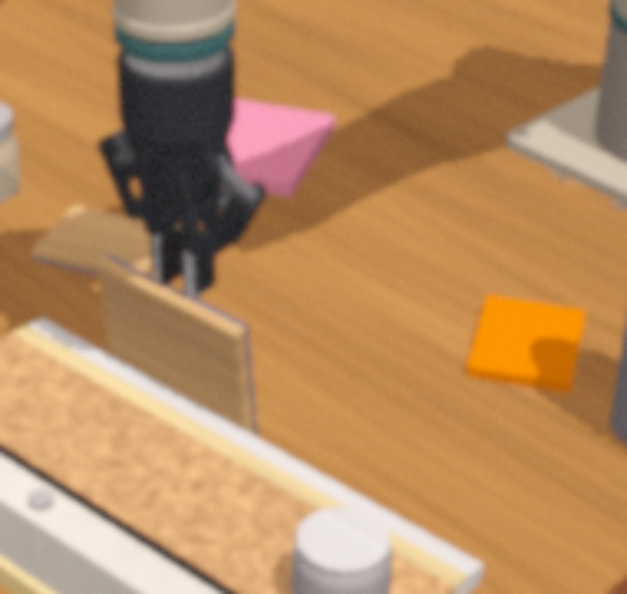

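View pics/w8.png

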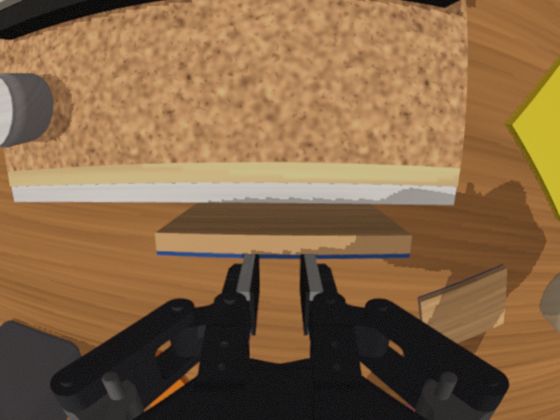

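The wrist view shows the board about upright: wood edge on rows 235–255, blue line on the robot's side, fingers on its edge. Continuing past balance.

```bash
python3 -m jog '[2,0,0,0,20,4,0,0,0,20,6,0,0,0,20,8,0,0.2,0,20]'; python3 -m jog '[2,0,0.2,0,20,4,0,0.4,0,20,6,0,0.6,0,20,8,0,0.8,0,20]'
python3 - <<'E'
from cell import *
from h import *
im,d=get_image("wrist"); cv2.imwrite("pics/w9.png",im)
E
```

```text
clock: 13.72
eef_pos: [571.9, -9.7, 273.5]
tool_rot: [-3.121, 0.013, 0.104]
force: [0.4, 0.3, 7.2]
width: 20.2
clock: 14.05
eef_pos: [579.8, -8.8, 272.3]
tool_rot: [-3.121, 0.013, 0.104]
force: [0.1, 1.4, 4.5]
width: 20.0
```

View pics/w9.png

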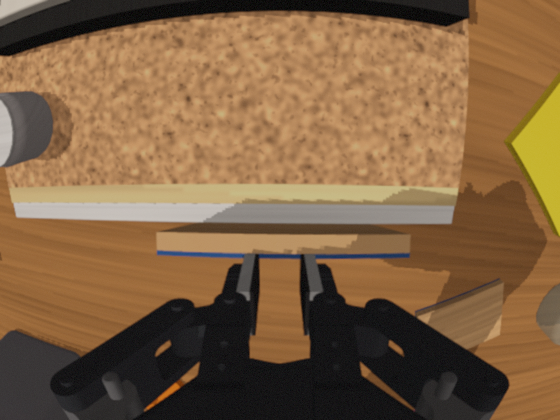

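The board is now leaning over the strip, past balance. Following it down.

```bash
python3 -m jog '[2,0,0.5,0,20,4,0,1.1,0,20,6,0,1.8,0,20,8,0,2.6,0,20]'; python3 -m jog '[2,0,1,0,20,4,0,2,0,20,6,0,3.2,0,20,8,0,4.5,0,20]'
python3 - <<'E'
from cell import *
from h import *
im,d=get_image("wrist"); cv2.imwrite("pics/w10.png",im)
E
```

```text
clock: 14.43
eef_pos: [587.9, -8.0, 269.7]
tool_rot: [-3.121, 0.013, 0.104]
force: [1.8, 0.8, 7.7]
width: 20.2
clock: 14.77
eef_pos: [596.4, -7.2, 265.5]
tool_rot: [-3.122, 0.011, 0.104]
force: [4.2, 0.6, 7.6]
width: 19.7
```

View pics/w10.png

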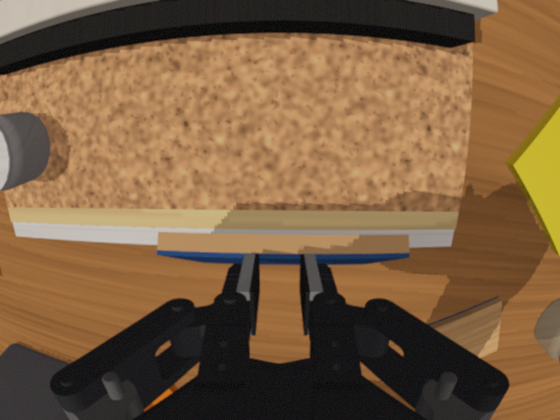

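```bash
python3 -m jog '[1.7,0,0.8,0,20,3.4,0,1.8,0,20,5,0,2.9,0,20,6.8,0,4.1,0,20]'; python3 -m jog '[1.7,0,1.1,0,20,3.3,0,2.3,0,20,4.8,0,3.6,0,20,6.4,0,5,0,20]'
python3 - <<'E'
from cell import *
from h import *
im,d=get_image("wrist"); cv2.imwrite("pics/w11.png",im)
im,d=get_image("scene"); cv2.imwrite("pics/s11.png",cv2.resize(im[110:290,200:390],None,fx=3.3,fy=3.3))
E
```

```text
clock: 15.15
eef_pos: [602.3, -6.3, 260.6]
tool_rot: [-3.121, 0.013, 0.104]
force: [0.0, 0.3, -0.9]
width: 20.0
clock: 15.48
eef_pos: [606.9, -5.4, 253.9]
tool_rot: [-3.12, 0.019, 0.103]
force: [-0.1, 0.2, -1.1]
width: 20.4
```

View pics/w11.png

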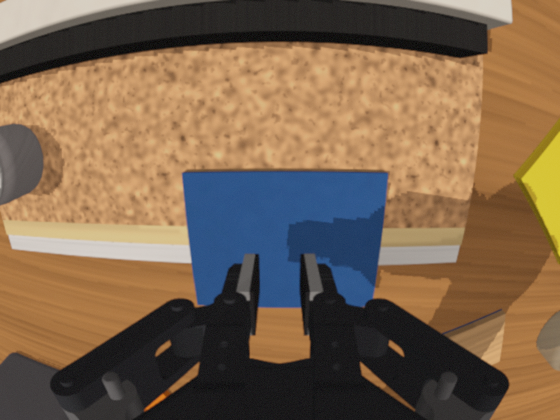

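View pics/s11.png

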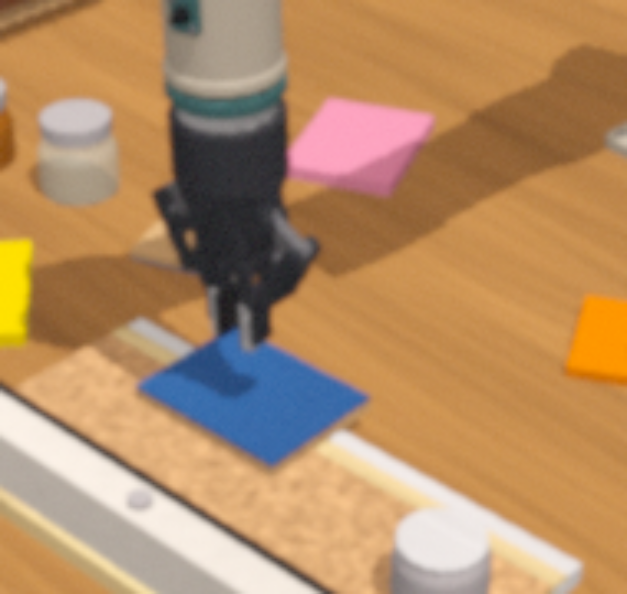

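The board fell over and lies blue side up on the deck: wrist corners about (184,171), (388,171), (373,306), (197,306). Next I'll measure its place and check the joints.

```bash
cat >> h.py <<'E'
def wray(p,u,v,z):
    K,T=p["K"],p["T"]; a=np.array([u-K[0,2],v-K[1,2]])/K[0,0]; t=np.hypot(*a); a=a/t
    d=T[:3,:3]@np.array([a[0]*np.sin(t),-a[1]*np.sin(t),-np.cos(t)]); o=T[:3,3]
    return o+d*(z-o[2])/d[2]
E
python3 - <<'E'
from cell import *
from h import *
s=read_state(); print(s['qpos'].round(3),s['eef_pos'],dk(tip(s,172)))
p=camera_params("wrist")
for u,v,z in [(184,171,28),(388,171,28),(373,306,28),(197,306,28),(190,262,14),(460,262,14),(187,228,16),(467,230,16),(285,45,16),(285,27,52)]: print(u,v,dk(wray(p,u,v,z)).round(1))
E
```

```text
[-0.427  0.878  0.683  1.765 -0.764  0.811 -0.819] [607.04640674  -5.39833091 253.86504751] [-69.21872467 -58.58733584  81.93445068]
184 171 [-30.6   1.1  28. ]
388 171 [ -29.6 -127.2   28. ]
373 306 [-131.4 -129.1   28. ]
197 306 [-133.1    2.7   28. ]
190 262 [-102.9    8.1   14. ]
460 262 [-104.2 -204.    14. ]
187 228 [-74.4   6.6  16. ]
467 230 [ -75.4 -202.5   16. ]
285 45 [ 47.3 -62.2  16. ]
285 27 [ 50.8 -62.3  52. ]
```

Measured in deck coordinates: the board spans x -132..-30 and is centred at y -63. The strip's face is at about -103, agreeing with touch. The rail facing is at about +48 to +51. Now round behind the near edge.

```bash
python3 - <<'E'
from cell import *
from h import *
s=read_state()
print(sh(s,-152+69.2,-4,0), sh(s,0,0,-60))
E
python3 -m jog '[-20,1,-5,0,20,-45,2,-5,0,20,-70,3,-3,0,20,-83,4,0,0,20,-83,4,0,0,20,-83,4,0,0,20]'; python3 -c "
from cell import *
from h import *
s=read_state();print(s['qpos'].round(3),dk(tip(s,172)),s['tool_rot'].round(3),sh(s,0,0,-50))"
```

```text
[-82.79154767   3.91343158   1.4438448 ] [ 1.10719375  1.29567931 59.97578959]
clock: 16.08
eef_pos: [525.1, -18.1, 256.0]
tool_rot: [-3.12, 0.017, 0.103]
force: [0.3, 0.3, 0.2]
width: 19.9
[-0.422  0.785  0.653  1.993 -0.803  0.669 -0.702] [-151.86220043  -62.82679525   84.07504334] [-3.12   0.017  0.103] [ 0.86206223  1.08961661 49.98069212]
```

```bash
python3 -m jog '[0,0.3,15,0,20,0.5,0.6,30,0,20,1,1,45,0,20,1,1.3,56,0,20,1,1.3,62,0,20,1,1.3,62,0,20,1,1.3,62,0,20]'
python3 - <<'E'
from cell import *
from h import *
s=read_state();print(s['qpos'].round(3),dk(tip(s,172)),s['tool_rot'].round(3))
p=camera_params("wrist")
im,d=get_image("wrist"); cv2.imwrite("pics/w12.png",im)
im,d=get_image("scene"); cv2.imwrite("pics/s12.png",cv2.resize(im[110:290,200:390],None,fx=3.3,fy=3.3))
E
```

```text
clock: 16.67
eef_pos: [525.3, -18.2, 193.8]
tool_rot: [-3.12, 0.017, 0.103]
force: [0.5, -0.6, 0.4]
width: 20.3
[-0.353  0.872  0.54   2.011 -0.912  0.546 -0.61 ] [-151.60499463  -63.03691055   21.87037794] [-3.12   0.017  0.103]
```

View pics/w12.png

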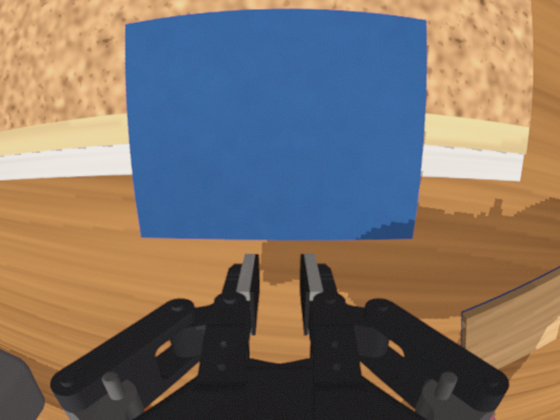

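View pics/s12.png

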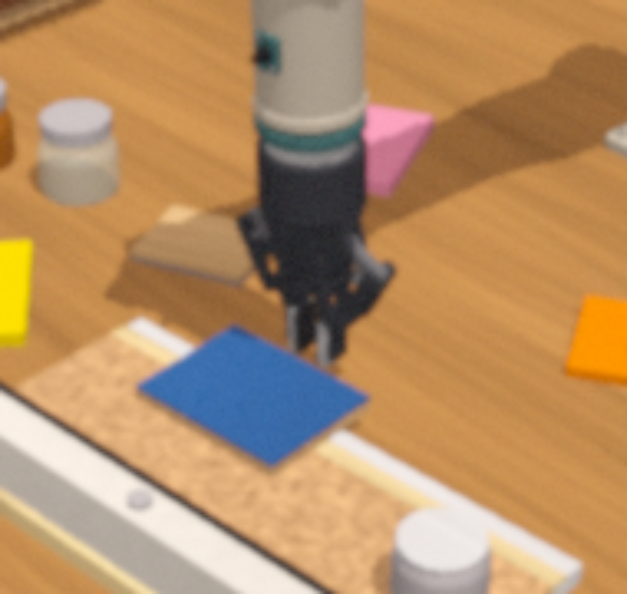

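The fingers are behind the near edge (row 238), centred and clear. Sliding it toward the rail.

```bash
python3 -m jog '[3,0,0,0,20,6,0,-0.1,0,20,9,0,-0.1,0,20,12,0,-0.2,0,20,16,0,-0.2,0,20,20,0,-0.3,0,20,24,0,-0.4,0,20,28,0,-0.5,0,20,32,0,-0.5,0,20,36,0,-0.6,0,20,40,0,-0.7,0,20,44,0,-0.7,0,20,48,0,-0.8,0,20,51,0,-0.8,0,20,54,0,-0.9,0,20,57,0,-1,0,20,60,0,-1,0,20]'
python3 - <<'E'
from cell import *
from h import *
s=read_state();print(s['qpos'].round(3),dk(tip(s,172)),s['tool_rot'].round(3))
p=camera_params("wrist")
im,d=get_image("wrist"); cv2.imwrite("pics/w13.png",im)
for u,v,z in [(285,15,28)]: print(dk(wray(p,u,v,z)))
E
```

```text
clock: 18.18
eef_pos: [584.8, -11.8, 193.8]
tool_rot: [-3.12, 0.018, 0.103]
force: [-0.8, -0.0, 1.1]
width: 20.3
[-0.378  0.933  0.596  1.846 -0.856  0.668 -0.716] [-91.81582619 -62.71033585  21.82915465] [-3.12   0.018  0.103]
[ 25.16979338 -66.67410914  28.        ]
```

View pics/w13.png

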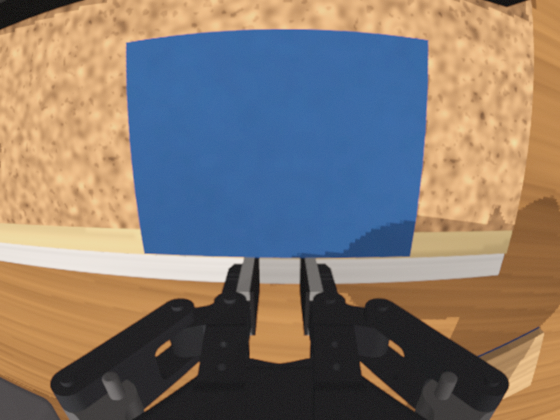

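The board follows (near edge at row 256), with its far edge about 28 mm short of the facing. 22 mm more, then small steps while feeling for it.

```bash
python3 -m jog '[3,0,0,0,20,6,0,-0.1,0,20,9,0,-0.1,0,20,12,0,-0.2,0,20,15,0,-0.2,0,20,18,0,-0.3,0,20,20,0,-0.3,0,20,22,0,-0.4,0,20]'; for i in 1 2 3 4; do python3 -m jog '[0.8,0,0,0,20]'| grep -E 'eef|force'; done
```

```text
clock: 18.9
eef_pos: [606.7, -9.6, 193.8]
tool_rot: [-3.12, 0.018, 0.103]
force: [-0.1, -0.2, 0.5]
width: 20.2
eef_pos: [607.6, -9.5, 193.7]
force: [0.2, 0.5, 0.9]
eef_pos: [608.1, -9.5, 193.7]
force: [-1.0, 0.4, 0.0]
eef_pos: [608.8, -9.4, 193.7]
force: [-0.7, 0.2, 0.2]
eef_pos: [609.6, -9.3, 193.7]
force: [-0.2, -0.1, 0.3]
```

```bash
for i in 1 2 3 4; do python3 -m jog '[0.8,0,0,0,20]'| grep -E 'eef|force'; done
```

```text
eef_pos: [610.5, -9.2, 193.7]
force: [-0.8, -1.1, 1.3]
eef_pos: [611.3, -9.2, 193.7]
force: [-0.3, -0.8, 0.2]
eef_pos: [612.1, -9.1, 193.7]
force: [-0.8, 1.1, 0.3]
eef_pos: [612.9, -8.9, 193.7]
force: [-0.5, -0.6, 1.1]
```

```bash
for i in 1 2 3 4; do python3 -m jog '[0.7,0,0,0,20]'| grep -E 'eef|force'; done
```

```text
eef_pos: [613.6, -8.9, 193.6]
force: [-0.7, -0.4, -0.3]
eef_pos: [614.1, -8.8, 193.6]
force: [-2.0, -0.6, 1.0]
eef_pos: [614.4, -8.7, 193.5]
force: [-3.8, -1.0, 2.3]
eef_pos: [614.6, -8.7, 193.4]
force: [-5.8, 0.5, 3.9]
```

The facing is felt at TCP x≈613.9. A brief press of about 7 N, then back off.

```bash
python3 -m jog '[0.5,0,0,0,20,0.5,0,0,0,20,0.5,0,0,0,20,0.5,0,0,0,20]'; python3 -c "
from cell import *
from h import *
s=read_state();print(dk(tip(s,172)))"; python3 -m jog '[-1,0,0,0,20,-3,0,0,0,20,-8,0,0,0,20,-16,0,0,0,20]'; python3 -m jog '[0,0,-10,0,20,0,0,-40,0,20,0,0,-80,0,20,-30,0,-110,0,20,-60,0,-130,0,20,-60,0,-130,0,20]'
```

```text
clock: 20.23
eef_pos: [614.8, -8.8, 193.3]
tool_rot: [-3.119, 0.021, 0.103]
force: [-6.2, -0.1, 3.5]
width: 20.1
[-62.32937857 -62.56213356  21.41092347]
clock: 20.57
eef_pos: [600.9, -10.2, 194.1]
tool_rot: [-3.121, 0.015, 0.104]
force: [0.4, -0.4, -0.3]
width: 20.1
clock: 21.07
eef_pos: [539.4, -21.1, 329.4]
tool_rot: [-3.119, 0.015, 0.099]
force: [-0.7, 0.1, -1.2]
width: 19.9
```

Run:
```python
from cell import *
from h import *
s=read_state();p=camera_params("wrist"); im,d=get_image("wrist"); cv2.imwrite("pics/w14.png",im)
m=np.uint8((im[...,0]>90)&(im[...,2]<90)&(im[...,0]>im[...,2]*1.6))*255
c=max(cv2.findContours(m,0,1)[0],key=cv2.contourArea)
q=np.array([dk(wray(p,u,v,28))[:2] for u,v in c[:,0]],np.float32); print(cv2.contourArea(c),cv2.minAreaRect(q))
t,_=get_image("top"); cv2.imwrite("pics/t14.png",t)
t,_=get_image("scene"); cv2.imwrite("pics/s14.png",t)
```

```text
14583.0 ((-8.175430297851562, -62.36066436767578), (128.8817901611328, 85.18089294433594), 89.93769073486328)
```

View pics/w14.png

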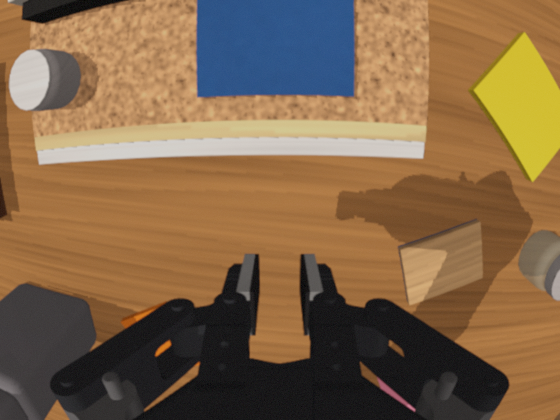

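View pics/s14.png

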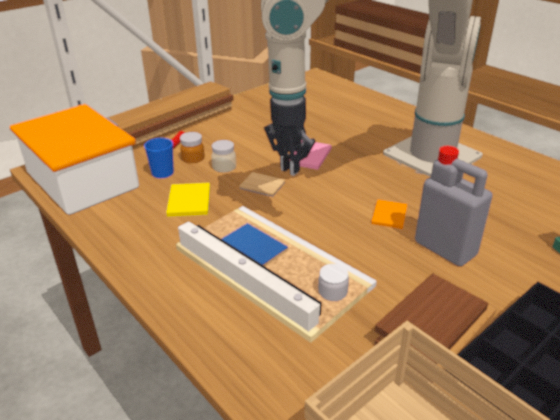

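View pics/t14.png

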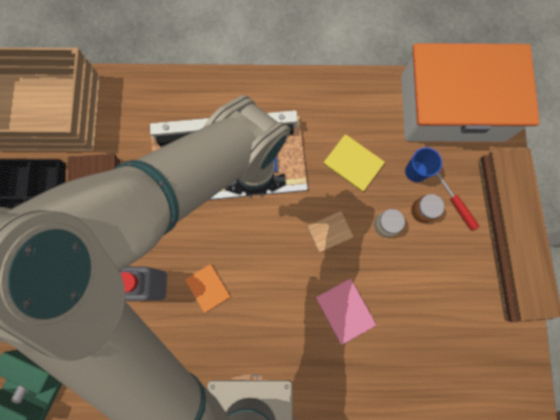

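The wrist view shows the blue board against the rail, its near edge straight at row 95. It measures square within about 0.01 rad, with its centre at rail x ≈ -81 mm and deck y ≈ -62 mm. The other things look unmoved and the arm is clear, so I'm handing in.

```bash
python3 -c "
from cell import *
s=read_state();print(s['qd'].round(3),s['clock']);print(finish_job())"
```

```text
[ 0.006  0.037 -0.022 -0.02  -0.001  0.002  0.001] 21.2167
the job is handed in; nothing more can be done
None
```

The sample board now lies blue side up on the deck, slid home against the rail's facing. I handed the job in at about 21 s; `finish_job()` reports no verdict.

**What I did**
- I pushed the larger bare-wood board up to the strip and felt the strip about 14 mm in front of deck_front.
- I swung the board up on its near edge with a wrist force of about 6–16 N. The highest reading was 16 N, against the 25 N limit.
- The fingers followed it past balance to roughly 30° beyond upright. It then dropped the rest of the way onto the deck.
- I slid it to the rail, held it there at about 6 N on the x axis (7 N in all) for about a third of a second, and backed off.

**Last checks**
- **Position:** the board's centre is about 81 mm in front of the rail's origin and about 62 mm to the right of the deck's middle.
- **Squareness:** it is square to the rail within about 0.01 rad. Only part of the board was in that wrist picture, so its position comes from the near edge plus the known 100 mm length. Flatness was judged by eye only.
- **Bystanders:** the jars, cup, driver, jug and tin look unmoved in the pictures. The arm partly hid the dark pile from above, but it looks in place in the scene view. I didn't measure any of them.

**What went off plan**
- The arm was near its inner reach limit at the start, which left the tool tilted by about 0.03 rad for the rest of the run. I worked with narrower fingers because of it, and saw no ill effect.
- The contact sat nearer the blue corner of the board's edge than I had planned, but it held until the board was past balance.

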